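# Demould the white lamp bracket

## Robot

A 6-joint arm with a two-finger parallel gripper is mounted at the origin on the work surface. World frame = base frame: x ahead of the robot, y to its left, z up, the work surface at z = 0. Lengths are in m, angles in rad, forces in N, time in s.
With the tool pointing down it reaches from about 0.275 to 0.725 m from the base axis. Payload 5.6 kg.
Tool frame: the origin (TCP) lies where the fingers leave the gripper's body, on its centre line; the fingertips stand 73 mm ahead of it and the grasp point (between the pads) lies 54 mm ahead of it; z points along the fingers, y is the line along which they close (so a half turn about z gives the same grasp; the last joint's range is limited). The gripper opens to 85 mm and grips with 20 to 120 N. Pads are 22 mm wide; open, the fingers measure 114 mm over their backs; the gripper's body (76 mm by 85 mm) begins 54 mm behind the grasp point. The pads swing forward as they close: fully open they stand 13 mm farther back than shut.
Start: joints at [1.465, 0.255, 0.108, 0, -1.424, -0.285], TCP at [0.209, 0.509, 0.304] pointing down, gripper open.
Joint ranges: [-2.95, 2.95], [-1.21, 1.97], [-1.09, 1.5], [-2.87, 1.71], [-2.94, -0.07], [-3.05, 3.05]. Speed limits (rad/s): [2.57, 2.57, 3.14, 3.14, 3.14, 3.14].

## Interface

Orientations are given as a rotation vector (axis times angle).
In Python, from rig import r gives the robot as it stands.
- The arm moves only by the tool send_rows, never from a script. Its argument "increments" is a list of rows, each a list of 2 entries, a list of its own where there are three numbers: the shift along the world's x, y, z in units of 0.3 m (1.0 is 0.3 m), then the turn about the world's z in units of 0.5 rad (1.0 is 0.5 rad). In form: [[[tx, ty, tz], roll], ...]. A call has 1 to 20 rows; each row is the pose to reach, as a shift and turn from the pose commanded when the call began; what a row does not reach only later rows make up. A row lasts 1/12 s, in which the tool goes at most 41.7 mm and 7.16 degrees, less where a joint would pass 70% of its speed; a pose out of reach is approached as far as the arm can. A call with a number of a shift or a turn outside -1 to 1 is refused whole. A call with a gripper value outside its range is refused whole. "hand" is the opening, from -1 (shut) to 1 (fully open), set as the call begins (left out, the last holds). The fingers move at their own pace and stop on an object; the grip force is fixed at half the most. Time passes only in rows, so rows that repeat a pose let the fingers close. It gives the time, the measured TCP pose, the force, the opening and the grip force at its end, in the units of the state.
- r.read_state(): the state, without advancing time (a new reading comes with each control period).
- r.read_camera(name): name is "side" or "top"; returns the picture (384x512x3 uint8, red, green, blue); there is no depth.
- r.camera_params(name): a dict with "fx", "fy", "cx", "cy" (pixels), "k1" (the pictures are not rectified: a ray, as slopes to the right and down, at radius r is drawn at 1 + k1 r^2 times it, then the intrinsics apply), "rvec" (rotation vector, rad) and "tvec" (3), from world to camera coordinates, as OpenCV has them. Camera axes: x right, y down, z forward; pixel columns grow to the right and rows downward; lengths in m; the calibration is good to about 2 mm. A picture is of the moment at which its call begins. camera_params takes no time and is no camera call.
- r.close_job(): hands the job in; it is judged then, once.
Trained networks look in the newest picture that a camera, given by its name, has taken for a name from the list of things; names that differ only in an ending like _2 or _b are one class to them, and where a whole thing is asked for, a point or a joint stands for the part that bears it (a point fixed in the world has none). Each returns a list of dicts, best first, with "score" (0 to 1); they miss things now and then, are a little off and sometimes report something else, mostly with a low value. They report only what shows in the picture. A call takes as long as a camera call.
- r.search_frame(camera, thing): "bbox" ([centre column, centre row, width, height] in pixels, round what is visible of it).
- r.trace(camera, thing): "mask" (384x512 bool, what is visible of it) and "bbox" ([centre column, centre row, width, height] in pixels, round what is visible of it).
- r.pinpoint(camera, thing): "position" ([column, row] in pixels: a listed point, or the origin of a listed thing).
The state is a dict: "t": time; "joints": joint angles; "dq": joint speeds; "joint_efforts": joint torques, N m; "ee_pos": TCP position; "orientation": TCP orientation; "wrist_force": force on the tool from outside, world axes, zero at the start; "torque": the same for the moment, N m; "width": opening from 0.0 (shut) to 1.0 (fully open); "finger_force": force on a finger pad.
Only numpy, scipy, OpenCV 4.12 (cv2) and the standard library are available. Lean on these libraries where they do the work, as an engineer would, in place of code of your own. Each camera call takes 0.05 s, during which the arm holds its last target. There are 200 camera calls.

## Task

On the insect lab bench two cast magnifier-lamp brackets sit in open moulds. Lift the white one out of its mould and set it down, without dropping it, flat on its base inside the green tray, then let go. Leave the blue one, which is still curing, in its mould.

Things in the scene. Friction and masses are not known exactly. Their poses are not given: they have to be found in the camera images.
- white_bracket: White cast resin bracket, 70-140 g. Base plate 80 (x) x 50 (y) x 10 mm; on its middle an upright web 44 mm long (x), 12 thick (y), ending in a round eye (radius 22, brass bush) centred 45 mm above the underside; height 67. Grip web or eye across the 12 mm (along y). Origin: centre of underside, z up. Starts loose in its mould, underside 20 mm above the table; comes out straight up.
- blue_bracket: The blue bracket, the same shape, size and frame as the white one, in the pocket of a second, identical mould. Leave it there.
- mould_a: The white bracket's mould: fixed dark steel block 140 (x) x 100 (y) x 30 mm with flush brass bushes at the corners and an open pocket 84 x 54 mm, 10 mm deep, in its top (2 mm clearance round the bracket, whose base lies flush). Origin: centre of its underside, on the table; x along the pocket's long side. Place and turn vary.
- tray: Empty green plastic tray, open on top, 240 (x) x 180 (y) x 35 mm high, walls and floor 5 mm thick, fixed to the table. Origin: centre of its underside, on the table. Place and turn vary; the tray and the two moulds may stand in any order from left to right.

How it is judged:
By the outcome, as a careful person would: the job done as asked, in the order asked, and still so for the second after the job is handed in, with the robot touching nothing.
It also fails if it takes over 37 s, if anything falls off the work surface, if the arm or the gripper's body presses on something with over 40 N, if the wrist force passes 120 N, or if a joint passes its speed limit or range.

## Working session

There is one attempt and no reset: what is moved stays moved. The work goes in short steps, Python scripts to look and compute and a tool call to move; the robot and the scene stay as the last step left them, time stands still between calls to the robot, and variables do not carry over. Pictures are saved under pics/ and viewed, at most 10 in all, crops included, and the job is handed in when it is done.

Besides the shell and the picture viewer there is one more tool, called as name(argument=value, ...), one argument or row to a line, values as JSON. send_rows: Moves the arm, as the interface text tells. Shifts and turns lie within -1 to 1; 1 stands for 0.3 m of shift or 0.5 rad of turn. Its arguments: {"type":"object","properties":{"increments":{"type":"array","items":{"type":"array"}},"hand":{"type":"number"}},"required":["increments"]}

```bash
mkdir -p pics; cat > h.py <<'E'
import numpy as np, cv2
from rig import r
def save(n,f):
    im=r.read_camera(n); cv2.imwrite(f'pics/{f}.png',im[:,:,::-1]); return im
def cam(n):
    p=r.camera_params(n); R=cv2.Rodrigues(np.array(p['rvec'],float))[0]; return p,R,np.array(p['tvec'],float)
def ray(n,uv):
    p,R,t=cam(n); xd=np.array([(uv[0]-p['cx'])/p['fx'],(uv[1]-p['cy'])/p['fy']]); x=xd.copy()
    for _ in range(30): x=xd/(1+p['k1']*(x@x))
    return -R.T@t, R.T@np.array([x[0],x[1],1.])
def onz(n,uv,z):
    c,d=ray(n,uv); return c+d*(z-c[2])/d[2]
def proj(n,X):
    p,R,t=cam(n); c=np.atleast_2d(X)@R.T+t; x=c[:,:2]/c[:,2:]; x=x*(1+p['k1']*(x**2).sum(1,keepdims=True))
    return x*[p['fx'],p['fy']]+[p['cx'],p['cy']]
E
python3 - <<'E'
from h import *
s=r.read_state(); print(s['t'],s['ee_pos'],s['orientation'],s['width'])
a=save('top','t0');b=save('side','s0')
for n in('top','side'):
    print(n,-cam(n)[1].T@cam(n)[2])
    for o in('white_bracket','blue_bracket','mould_a','tray'):
        for d in r.trace(n,o)[:3]:
            u=np.argwhere(d['mask'])[:,::-1].astype(np.float32)
            print(n,o,round(d['score'],2),np.round(d['bbox']),len(u), [np.round(v,1) for v in cv2.minAreaRect(u)] if len(u) else '')
E
python3 -c "
import cv2,numpy as np
a=cv2.imread('pics/t0.png');b=cv2.imread('pics/s0.png')
cv2.imwrite('pics/t0b.png',cv2.resize(a,(800,600)));cv2.imwrite('pics/s0b.png',cv2.resize(b,(800,600)))"
```

```text
0.0 [0.20930181 0.50819966 0.30297037] [ 3.07988045e+00 -6.09665001e-01 -4.67206136e-04] 0.9975740809417306
top [ 0.38066961 -0.00980126  0.86834099]
top white_bracket 0.64 [120. 203.  30.  35.] 717 [array([119.2, 201.2]), array([22.8, 33.2]), np.float64(14.0)]
top blue_bracket 0.89 [249. 214.  20.  35.] 684 [array([248.9, 212.5]), array([21. , 33.4]), np.float64(6.7)]
top mould_a 0.72 [121. 203.  57.  68.] 1795 [array([121.6, 201.3]), array([45.5, 58.7]), np.float64(14.5)]
top tray 0.6 [358. 190.  80.  98.] 7564 [array([357.6, 187.8]), array([101.1,  78.6]), np.float64(87.9)]
side [ 0.05966432 -0.83409679  0.74973834]
side white_bracket 0.89 [206. 144.  29.  24.] 443 [array([203.1, 141.7]), array([22.5, 27.3]), np.float64(80.5)]
side blue_bracket 0.55 [243. 200.  32.  32.] 576 [array([241.6, 200.7]), array([26.8, 29.1]), np.float64(63.4)]
side tray 0.86 [328. 271. 136.  94.] 7675 [array([327., 263.]), array([ 77.8, 120.7]), np.float64(63.4)]
```

View pics/t0b.png

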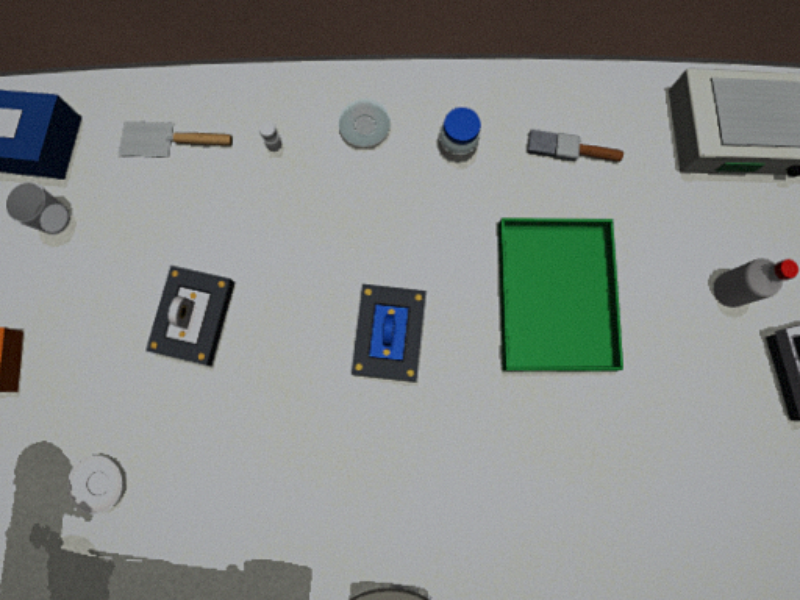

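View pics/s0b.png

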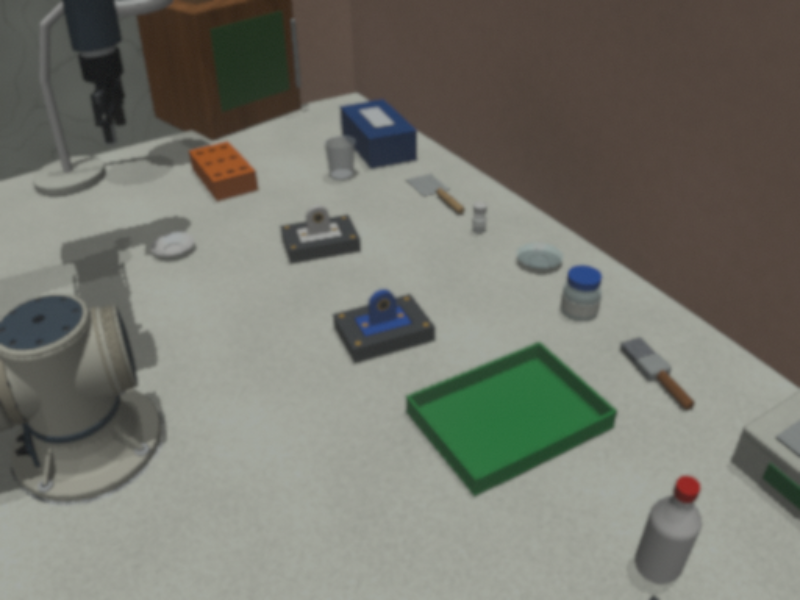

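The top view shows the white bracket and its mould at about (190,315) of 800, the blue one at (389,332) and the tray at (560,295). Both moulds' long sides run nearly along image vertical, which is world x. Next I measure from the brass bushes and the tray rim.

```bash
python3 - <<'E'
from h import *
im=cv2.imread('pics/t0.png'); hsv=cv2.cvtColor(im,cv2.COLOR_BGR2HSV)
def blobs(box):
    x0,y0,x1,y1=box; m=cv2.inRange(hsv,(12,90,90),(32,255,255)); k=np.zeros_like(m); k[y0:y1,x0:x1]=m[y0:y1,x0:x1]
    n,l,s,c=cv2.connectedComponentsWithStats(k); return [(c[i],s[i,4]) for i in range(1,n) if s[i,4]>2]
P=[]
for c,a in blobs((90,165,155,240)):
    w=onz('top',c,.03); P.append(w); print(np.round(c,1),a,np.round(w,4))
m=cv2.inRange(hsv,(45,100,40),(85,255,255)); m[:, :300]=0; m[:,410:]=0
m[:130]=0
n,l,s,c=cv2.connectedComponentsWithStats(m); i=1+s[1:,4].argmax()
cn=max(cv2.findContours((l==i).astype(np.uint8),0,2)[0],key=cv2.contourArea).reshape(-1,2)
W=np.array([onz('top',p,.035)[:2] for p in cn],np.float32)
print('tray',cv2.minAreaRect(W)); 
d=max(r.trace('top','white_bracket'),key=lambda d:d['score'])
print(onz('side',(203,141),.05))
E
```

```text
[111.4 174.6] 13 [0.5866 0.3344 0.03  ]
[141.2 181.4] 16 [0.5686 0.2582 0.03  ]
[123.2 188.8] 11 [0.5505 0.3024 0.03  ]
[116.3 213.3] 10 [0.4904 0.3162 0.03  ]
[ 98.  220.5] 14 [0.4732 0.3608 0.03  ]
[128.5 227.6] 17 [0.4557 0.2844 0.03  ]
tray ((0.5489256381988525, -0.2687865197658539), (0.17952893674373627, 0.23726394772529602), 89.19195556640625)
[0.52394597 0.31796132 0.05      ]
```

send_rows(
  increments=[
    [[0.1, -0.07, -0.02], 0.03],
    [[0.22, -0.15, -0.05], 0.07],
    [[0.34, -0.23, -0.08], 0.11],
    [[0.46, -0.31, -0.11], 0.15],
    [[0.58, -0.39, -0.14], 0.19],
    [[0.7, -0.47, -0.17], 0.23],
    [[0.82, -0.55, -0.2], 0.27],
    [[0.92, -0.62, -0.23], 0.3],
    [[1, -0.665, -0.25], 0.325],
    [[1, -0.665, -0.25], 0.325],
    [[1, -0.665, -0.25], 0.325],
  ],
  hand=1,
)

```text
t: 1.47
ee_pos: [0.5107, 0.3074, 0.2277]
orientation: [3.119, -0.363, -0.002]
wrist_force: [-0.6, 1.5, 0.8]
width: 0.999
finger_force: 0.0
```

send_rows(
  increments=[
    [[0.02, 0, -0.03], 0],
    [[0.04, 0, -0.09], 0],
    [[0.04, 0, -0.15], 0],
    [[0.04, 0, -0.21], 0],
    [[0.04, 0, -0.26], 0],
    [[0.04, 0, -0.3], 0],
    [[0.04, 0, -0.33], 0],
    [[0.04, 0, -0.36], 0],
    [[0.04, 0, -0.377], 0],
    [[0.04, 0, -0.377], 0],
    [[0.04, 0, -0.377], 0],
  ],
)

```text
t: 2.38
ee_pos: [0.5215, 0.3093, 0.1161]
orientation: [-3.121, 0.357, -0.001]
wrist_force: [0.4, 0.4, -0.2]
width: 0.996
finger_force: 0.0
```

```bash
python3 - <<'E'
from h import *
s=r.read_state(); print(s['t'],s['ee_pos'],s['wrist_force'])
a=save('top','t1')[:,:,::-1]; b=save('side','s1')[:,:,::-1]
cv2.imwrite('pics/c1.png',np.hstack([cv2.resize(a[140:260,60:180],(400,400),interpolation=2),cv2.resize(b[90:190,150:250],(400,400),interpolation=2)]))
E
```

```text
2.3833 [0.52154949 0.3093259  0.11606124] [ 0.42581988  0.43747241 -0.18293269]
```

View pics/c1.png

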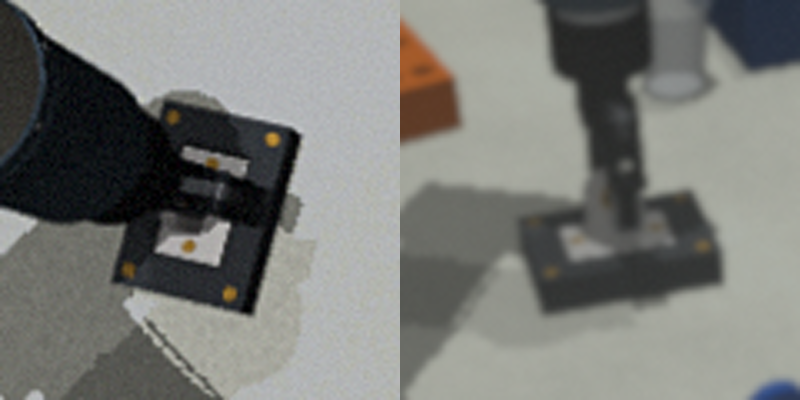

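The left crop (top view) shows the fingers straddling the web around (205,195). The right crop (side view) shows the near finger in front of the eye at about (620,200), clear of the mould. Closing now.

send_rows(
  increments=[
    [[0, 0, 0], 0],
    [[0, 0, 0], 0],
    [[0, 0, 0], 0],
    [[0, 0, 0], 0],
    [[0, 0, 0], 0],
    [[0, 0, 0], 0],
    [[0, 0, 0], 0],
    [[0, 0, 0], 0],
    [[0, 0, 0], 0],
    [[0, 0, 0], 0],
    [[0, 0, 0], 0],
    [[0, 0, 0], 0],
  ],
  hand=-1,
)

```text
t: 3.48
ee_pos: [0.5215, 0.309, 0.1159]
orientation: [-3.121, 0.358, -0.0]
wrist_force: [-0.1, -0.8, 0.5]
width: 0.131
finger_force: 58.4
```

send_rows(
  increments=[
    [[0, 0, 0.01], 0],
    [[0, 0, 0.02], 0],
    [[0, 0, 0.035], 0],
    [[0, 0, 0.05], 0],
    [[0, 0, 0.065], 0],
    [[0, 0, 0.085], 0],
    [[0, 0, 0.11], 0],
    [[0, 0, 0.14], 0],
    [[0, 0, 0.18], 0],
    [[0, 0, 0.23], 0],
    [[0, 0, 0.28], 0],
    [[0, 0, 0.33], 0],
    [[0, 0, 0.37], 0],
    [[0, 0, 0.39], 0],
    [[0, 0, 0.4], 0],
    [[0, 0, 0.4], 0],
  ],
)

```text
t: 4.82
ee_pos: [0.5216, 0.3091, 0.2365]
orientation: [-3.12, 0.358, -0.001]
wrist_force: [-0.2, -0.5, -1.0]
width: 0.136
finger_force: 58.3
```

```bash
python3 - <<'E'
from h import *
s=r.read_state(); print(s['t'],s['ee_pos'],s['wrist_force'],s['width'],s['finger_force'])
a=save('top','t2')[:,:,::-1]; b=save('side','s2')[:,:,::-1]
cv2.imwrite('pics/c2.png',np.hstack([cv2.resize(a[140:260,60:180],(400,400),interpolation=2),cv2.resize(b[70:190,140:260],(400,400),interpolation=2)]))
E
```

```text
4.8167 [0.52158788 0.30912367 0.23646945] [-0.20616167 -0.49189709 -0.95060029] 0.13629220004216824 58.348023891448975
```

View pics/c2.png

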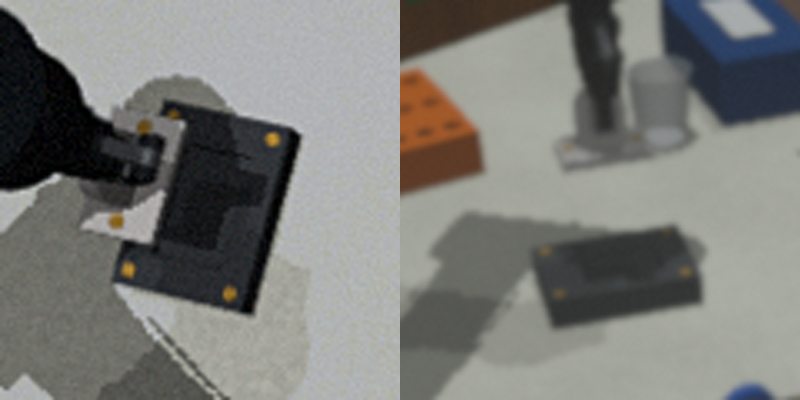

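The left crop shows the bracket held level at about (140,185), above the empty pocket. The right crop shows it hanging level at (620,150). Carrying it to the tray.

send_rows(
  increments=[
    [[0, -0.02, 0], 0],
    [[0.005, -0.06, 0], 0],
    [[0.01, -0.12, 0], 0],
    [[0.015, -0.19, 0], 0],
    [[0.02, -0.26, 0], 0],
    [[0.025, -0.33, 0], 0],
    [[0.03, -0.4, 0], 0],
    [[0.03, -0.47, 0], 0],
    [[0.035, -0.54, 0], 0],
    [[0.035, -0.61, 0], 0],
    [[0.04, -0.68, 0], 0],
    [[0.04, -0.75, 0], 0],
    [[0.045, -0.82, 0], 0],
    [[0.045, -0.88, 0], 0],
    [[0.046, -0.93, 0], 0],
    [[0.046, -0.96, 0], 0],
    [[0.046, -0.96, 0], 0],
  ],
)

```text
t: 6.33
ee_pos: [0.5347, 0.0185, 0.2358]
orientation: [3.12, -0.362, -0.0]
wrist_force: [-0.2, 1.4, -1.0]
width: 0.134
finger_force: 58.4
```

send_rows(
  increments=[
    [[0, -0.02, 0], 0],
    [[0.005, -0.06, 0], 0],
    [[0.01, -0.12, 0], 0],
    [[0.015, -0.19, 0], 0],
    [[0.02, -0.26, 0], 0],
    [[0.025, -0.33, 0], 0],
    [[0.03, -0.4, 0], 0],
    [[0.03, -0.47, 0], 0],
    [[0.035, -0.54, 0], 0],
    [[0.035, -0.61, 0], 0],
    [[0.04, -0.68, 0], 0],
    [[0.04, -0.75, 0], 0],
    [[0.045, -0.82, 0], 0],
    [[0.045, -0.88, 0], 0],
    [[0.046, -0.93, 0], 0],
    [[0.046, -0.96, 0], 0],
    [[0.046, -0.96, 0], 0],
    [[0.046, -0.96, 0], 0],
  ],
)

```text
t: 7.83
ee_pos: [0.549, -0.2671, 0.2355]
orientation: [-3.121, 0.359, 0.001]
wrist_force: [0.0, 0.1, -0.8]
width: 0.138
finger_force: 58.5
```

```bash
python3 - <<'E'
from h import *
s=r.read_state(); print(s['t'],s['ee_pos'],s['orientation'],s['wrist_force'],s['width'],s['finger_force'])
a=save('top','t3')[:,:,::-1]; b=save('side','s3')[:,:,::-1]
cv2.imwrite('pics/c3.png',np.hstack([cv2.resize(a[120:260,290:430],(400,400),interpolation=2),cv2.resize(b[150:330,250:430],(400,400),interpolation=2)]))
E
```

```text
7.8333 [ 0.54897381 -0.26712707  0.23549304] [-3.12079659e+00  3.58515196e-01  6.19230438e-04] [ 0.02387611  0.12692154 -0.77733526] 0.13797891780353622 58.45536723732948
```

View pics/c3.png

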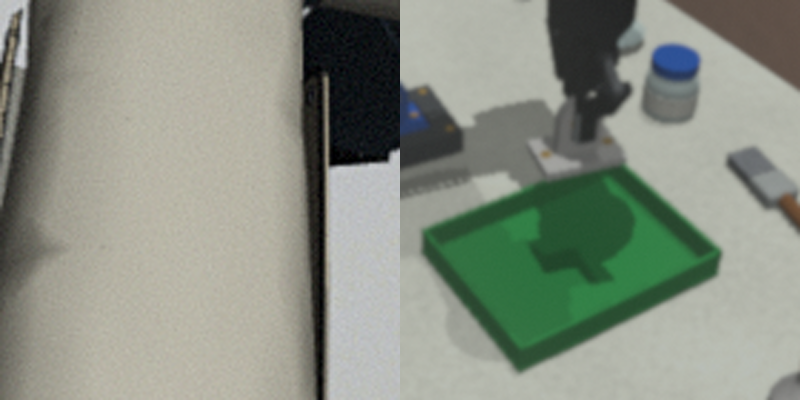

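The side crop shows the bracket still level at (575,150) above the middle of the tray; in the top view the arm blocks it. Lowering to about 5 mm above the floor.

send_rows(
  increments=[
    [[0, 0, -0.02], 0],
    [[0, 0, -0.06], 0],
    [[0, 0, -0.11], 0],
    [[0, 0, -0.17], 0],
    [[0, 0, -0.23], 0],
    [[0, 0, -0.28], 0],
    [[0, 0, -0.33], 0],
    [[0, 0, -0.37], 0],
    [[0, 0, -0.4], 0],
    [[0, 0, -0.42], 0],
    [[0, 0, -0.433], 0],
    [[0, 0, -0.433], 0],
    [[0, 0, -0.433], 0],
  ],
)

```text
t: 9.02
ee_pos: [0.5494, -0.267, 0.1063]
orientation: [3.121, -0.357, 0.001]
wrist_force: [-0.3, 0.1, -1.0]
width: 0.132
finger_force: 58.5
```

send_rows(
  increments=[
    [[0, 0, -0.003], 0],
    [[0, 0, -0.006], 0],
    [[0, 0, -0.009], 0],
    [[0, 0, -0.011], 0],
    [[0, 0, -0.013], 0],
    [[0, 0, -0.015], 0],
    [[0, 0, -0.016], 0],
    [[0, 0, -0.016], 0],
    [[0, 0, -0.016], 0],
  ],
)

```text
t: 9.77
ee_pos: [0.5491, -0.267, 0.101]
orientation: [3.121, -0.358, -0.0]
wrist_force: [0.5, -0.4, -0.5]
width: 0.133
finger_force: 58.5
```

Not clearly in contact yet, so I creep further in small steps.

send_rows(
  increments=[
    [[0, 0, -0.002], 0],
    [[0, 0, -0.003], 0],
    [[0, 0, -0.003], 0],
    [[0, 0, -0.003], 0],
  ],
)

```text
t: 10.1
ee_pos: [0.5491, -0.267, 0.1008]
orientation: [3.121, -0.358, 0.001]
wrist_force: [-1.9, -0.0, 6.2]
width: 0.134
finger_force: 59.4
```

Contact at about 7 N. Releasing.

send_rows(
  increments=[
    [[0, 0, 0], 0],
    [[0, 0, 0], 0],
    [[0, 0, 0], 0],
    [[0, 0, 0], 0],
    [[0, 0, 0], 0],
    [[0, 0, 0], 0],
    [[0, 0, 0], 0],
    [[0, 0, 0], 0],
    [[0, 0, 0], 0],
    [[0, 0, 0], 0],
  ],
  hand=1,
)

```text
t: 10.93
ee_pos: [0.5491, -0.267, 0.1002]
orientation: [-3.121, 0.358, -0.0]
wrist_force: [0.1, -0.3, 0.1]
width: 1.002
finger_force: 0.0
```

send_rows(
  increments=[
    [[0, 0, 0.02], 0],
    [[0, 0, 0.05], 0],
    [[0, 0, 0.09], 0],
    [[0, 0, 0.14], 0],
    [[0, 0, 0.2], 0],
    [[0, 0, 0.27], 0],
    [[0, 0, 0.34], 0],
    [[0, 0, 0.4], 0],
    [[0, 0, 0.45], 0],
    [[0, 0, 0.48], 0],
    [[0, 0, 0.5], 0],
    [[0, 0, 0.5], 0],
    [[0, 0, 0.5], 0],
  ],
)

```text
t: 12.02
ee_pos: [0.5489, -0.2668, 0.2498]
orientation: [-3.121, 0.358, 0.001]
wrist_force: [-0.7, 0.3, -0.1]
width: 0.997
finger_force: 0.0
```

```bash
python3 - <<'E'
from h import *
s=r.read_state(); print(s['t'],s['ee_pos'],s['wrist_force'],s['width'],s['finger_force'])
b=save('side','s4')[:,:,::-1]
cv2.imwrite('pics/c4.png',cv2.resize(b[130:340,190:430],(686,600),interpolation=2))
E
```

```text
12.0167 [ 0.5489217  -0.26680303  0.24979846] [-0.73289817  0.32011334 -0.14556239] 0.996977081980529 0.0
```

View pics/c4.png

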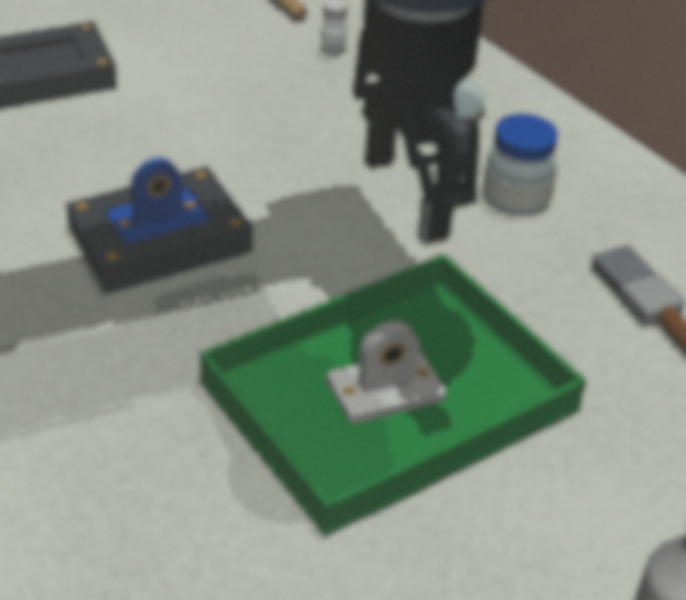

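The white bracket stands flat in the tray at about (385,375). The blue one is still in its mould at (157,210), and the gripper is clear.

```bash
python3 -c "
from rig import r
print(r.close_job())"
```

```text
the job is handed in; nothing more can be done
None
```

The white bracket is out of its mould and standing flat on its base in the green tray, released, with the blue one left in its mould; the job is handed in after about 12 s.

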